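# Unload the slide warmer with the spatula

## Task

Take the spatula off its hooks and use it to move every slide tray from the warmer onto the cooling plate, so that each tray stands flat and wholly on the plate; the trays are hot, so lift them with the spatula from underneath and never touch them with the fingers. When all trays are on the cooling plate, switch the heater lever over to off and hang the spatula back level across both hooks. Leave the other things on the bench alone.

Things in the scene. Friction and masses are not known exactly. Their poses are not given: they have to be found in the camera images.
- tray1: Yellow slide tray, hot, ~130 g: plate 80 mm deep (x) by 66 mm wide (y), 4 mm thick, on two runners along x, 6 mm wide and 12 mm high, at its y edges; so a channel 54 mm wide and 12 mm high, open at both ends, runs under it along x. 18 mm high in all. Origin: centre of its underside (foot of the runners). Stands on the warmer. Three or four of the trays are present; an absent one reads None
- tray2: Green slide tray, the same as tray1 but for its colour
- tray3: Red slide tray, the same as tray1 but for its colour
- tray4: Blue slide tray, the same as tray1 but for its colour
- warmer: Slide warmer, fixed: white box 190 mm deep (x) by 360 mm wide (y), its dark flat top 45 mm above the bench. A metal kerb 8 mm wide and 8 mm high runs along its back (+x) and both side edges; the front (-x) edge is open. Origin: centre of its underside
- cooler: Cooling plate, fixed: aluminium slab 190 mm deep (x), 360 mm wide (y), flat top 20 mm above the bench, blue kerb 8 mm wide and high along its back (+x) and sides, open front. Four bays 100 x 78 mm outlined in blue, centred at y = -126, -42, +42 and +126 mm, x = 0. Origin: centre of its underside. Warmer left and plate right of the bench's middle, or the other way
- stand: Hook stand, fixed: foot 80 mm across, post 150 mm high, 18 mm thick, cross bar along y at 140 mm. From it two hooks, 8 mm thick, reach towards -x at y = -38 and +38 mm; their straight part (x = 0 to -85 mm) has its top at 144 mm, their tips turn up to 170 mm at x = -91 mm. The spatula's handle lies across both hooks along y, bottom at 144 mm. Origin: under the foot's centre
- spatula: Cranked spatula, 240 g: steel blade x = -42 to +36 mm, 38 mm wide, 3 mm thick; neck 20 mm wide straight up at its rear end (front face x = -42 mm); red handle backwards from the neck, x = -45 to -161 mm, 16 mm wide, 40 to 60 mm above the blade's underside. Origin on the blade's underside, x to the blade tip, z up. Centre of mass x = -92 mm. Starts level on the hooks, blade to the stand's +y
- spatula_grip (a point): Point at mid-height and mid-width of the spatula's handle, 100 mm behind and 50 mm above the origin of the spatula; when hanging it is midway between the hooks, where there is room to grip the handle from above (16 mm wide)
- switchbox: Heater switch box, fixed: grey box 70 x 60 x 30 mm with the heater's toggle lever on top. Origin: centre of its underside; x is the direction in which the lever swings to off
- heater (a joint): Toggle lever of the heater, rad: 0 on (leaning to -x of the switch box), 1.0 off (leaning over to +x); it stays where it is left and moves easily (push its tip)
- heater_tip (a point): Centre of the red ball, 26 mm wide, at the tip of the heater's lever; about 96 mm above the bench when on, on an arc of 50 mm radius about the pivot
- stain_bottle: Bystander, to be left alone: amber glass reagent bottle with black cap, 60 mm wide, 130 mm tall. Origin: centre of its underside
- jar: Bystander, to be left alone: white plastic jar with blue lid, 70 mm wide, 90 mm tall. Origin: centre of its underside
- petri: Bystander, to be left alone: clear stack of Petri dishes, 90 mm wide, 45 mm tall. Origin: centre of its underside
- slide_box: Bystander, to be left alone: blue plastic slide box 100 x 80 x 35 mm. Origin: centre of its underside
- mug: Bystander, to be left alone: white mug of 76 mm diameter and 90 mm height. Origin: centre of its underside
- weight: Bystander, to be left alone: small brass balance weight, 36 mm wide, 50 mm tall, between the switch box and the hook stand. Origin: centre of its underside
- wash_bottle: Bystander, to be left alone: white plastic bottle with red cap, 60 mm wide, 150 mm tall. Origin: centre of its underside
Things that resemble listed ones, but are neither listed nor needed, are in the scene too. What is shaped like the switchbox but pink or purple is not meant.

How it is judged (in metres and radians):
On the way, in this order (a step that is already met when the one before it is completed fails the run):
1. the spatula is lifted off its hooks, at least 4 cm up, with the heater still on (z of spatula_grip in the frame of stand above 0.195 m and value of joint heater below 0.5 rad), for 0.1 s.
2. every tray present stands flat and wholly on the cooling plate while the heater is still on (x of tray1 in the frame of cooler between -0.06 and 0.06 m and y of tray1 in the frame of cooler between -0.155 and 0.155 m and z of tray1 in the frame of cooler between 0.014 and 0.026 m and angle between each of tray1, tray2, tray3, tray4's own z axis and vertical below 0.08 rad and linear speed of each of tray1, tray2, tray3, tray4 below 0.02 m/s and x of tray2 in the frame of cooler between -0.06 and 0.06 m and y of tray2 in the frame of cooler between -0.155 and 0.155 m and z of tray2 in the frame of cooler between 0.014 and 0.026 m and x of tray3 in the frame of cooler between -0.06 and 0.06 m and y of tray3 in the frame of cooler between -0.155 and 0.155 m and z of tray3 in the frame of cooler between 0.014 and 0.026 m and x of tray4 in the frame of cooler between -0.06 and 0.06 m and y of tray4 in the frame of cooler between -0.155 and 0.155 m and z of tray4 in the frame of cooler between 0.014 and 0.026 m and value of joint heater below 0.5 rad), for 0.3 s.
3. the heater lever is switched over to off (value of joint heater above 0.8 rad), for 0.2 s.
At the end, for the whole second after the job is handed in: Every tray present at rest, flat (0.08 rad), wholly on the cooling plate (centre within 60 mm in x, 155 mm in y of the plate's); spatula at rest and level (0.12 rad) across both hooks, grip point within 45 mm of midway; heater lever at 0.8 rad or more; nothing touched (x of tray1 in the frame of cooler between -0.06 and 0.06 m and y of tray1 in the frame of cooler between -0.155 and 0.155 m and z of tray1 in the frame of cooler between 0.014 and 0.026 m and angle between each of tray1, tray2, tray3, tray4's own z axis and vertical below 0.08 rad and linear speed of each of tray1, tray2, tray3, tray4, spatula below 0.02 m/s and x of tray2 in the frame of cooler between -0.06 and 0.06 m and y of tray2 in the frame of cooler between -0.155 and 0.155 m and z of tray2 in the frame of cooler between 0.014 and 0.026 m and x of tray3 in the frame of cooler between -0.06 and 0.06 m and y of tray3 in the frame of cooler between -0.155 and 0.155 m and z of tray3 in the frame of cooler between 0.014 and 0.026 m and x of tray4 in the frame of cooler between -0.06 and 0.06 m and y of tray4 in the frame of cooler between -0.155 and 0.155 m and z of tray4 in the frame of cooler between 0.014 and 0.026 m and x of spatula_grip in the frame of stand between -0.085 and -0.012 m and y of spatula_grip in the frame of stand between -0.045 and 0.045 m and z of spatula_grip in the frame of stand between 0.146 and 0.162 m and angle between spatula's own z axis and vertical below 0.12 rad and value of joint heater above 0.8 rad).
It fails at once if the fingers touch a hot tray (contact force between the fingers and tray1 above 0.5 N or contact force between the fingers and tray2 above 0.5 N or contact force between the fingers and tray3 above 0.5 N or contact force between the fingers and tray4 above 0.5 N).
It fails at once if a bystander is moved more than 40 mm or tipped over (distance of any of stain_bottle, jar, petri, slide_box, mug, weight, wash_bottle from where it was at the start of the episode above 0.04 m or angle between any of stain_bottle, jar, petri, slide_box, mug, weight, wash_bottle's own z axis and vertical above 0.5 rad).
Of tray1, tray2, tray3, tray4 only 3 to 4 are there at a start; the rules pass over those that are not, and their reading is None.
At some moment in a run one of tray1, tray2, tray3, tray4 may be knocked a few centimetres aside while the robot is not near it.
It also fails if it takes over 208 s, if anything falls off the work surface, if the arm or the gripper's body presses on something with over 40 N, if the wrist force passes 120 N, or if a joint passes its speed limit or range.

## Robot

A 6-joint arm with a two-finger parallel gripper is mounted at the origin on the work surface. World frame = base frame: x ahead of the robot, y to its left, z up, the work surface at z = 0. Lengths are in m, angles in degrees, forces in N, time in s.
With the tool pointing down it reaches from about 0.35 to 0.875 m from the base axis. Payload 4.2 kg.
Tool frame: the origin (TCP) lies on the centre line of the jaws, within the pads' length; the fingertips stand r.tip_extent ahead of it and the grasp point (between the pads) lies 11 mm behind it (r.tip_extent is the distance from the TCP to the fingertips, in m); z points along the fingers, y is the line along which they close (so a half turn about z gives the same grasp; the last joint's range is limited). The gripper opens to 87 mm and grips with 3 to 60 N. Pads are 19 mm wide; open, the fingers measure 117 mm over their backs; the gripper's body (75 mm by 190 mm) begins 51 mm behind the grasp point.
Start: joints at [-54.798, 22.042, 0.453, 0, -68.411, -14.817], TCP at [0.218, -0.586, 0.231] pointing down, gripper open.
Joint ranges: [-179.83, 179.83], [-69.29, 118.12], [-61.27, 80.66], [-181.25, 117.63], [-171.15, -9.14], [-177.46, 177.46]. Speed limits (degrees/s): [159.86, 159.86, 180, 180, 180, 180].

## Interface

Orientations are given as a 3x3 rotation matrix whose columns are the frame's x, y, z axes.
In Python, from station import r gives the robot as it stands.
- The arm moves only by the shell command python3 -m jog 'ROWS'. ROWS is text: rows parted by semicolons, each of 5 numbers parted by spaces: the opening, from 0 (shut) to 1 (fully open), then the shift along the world's x, y, z in mm, then the turn about the world's z in degrees. In form: hand dx dy dz roll; .... A call has 1 to 5 rows; each row shifts and turns the commanded pose from where the row before left it; what a row does not reach is not made up. A row lasts 1/8 s, in which the tool goes at most 62.5 mm and 10.7 degrees, less where a joint would pass 70% of its speed; a pose out of reach is approached as far as the arm can. A call is refused whole if a number of a shift passes 62.5 or a number of a turn 10.7, either way. A call with a gripper value outside its range is refused whole. The fingers move at their own pace and stop on an object; the grip force is fixed at half the most. Time passes only in rows, so rows that do not move let the fingers close. It gives the time, the measured TCP pose, the force, the opening and the grip force at its end, in the units of the state.
- r.sense(): the state, without advancing time (a new reading comes with each control period).
- r.capture(name): name is "side" or "top" or "wrist"; returns a dict with "pixels" (480x640x3 uint8, red, green, blue), "fovy" (degrees; the focal length in pixels is half the picture's height over the tangent of half this angle, whatever the lens; pixels are square), "cx", "cy" (the principal point, pixels), "k1" (the pictures are not rectified: a ray, as slopes to the right and down, at radius r is drawn at 1 + k1 r^2 times it, then the intrinsics apply), "origin" and "orientation" of the camera in the world; the wrist camera has in their place "T_tool_cam" (4x4, takes a point from camera to tool coordinates, whose origin is the TCP and whose axes are the flange's). Camera axes: x right, y down, z forward; pixel columns grow to the right and rows downward; lengths in m; the calibration is good to about 2 mm. A picture is of the moment at which its call begins: read the wrist's pose just before it. There is no depth.
- r.finish_job(): hands the job in; it is judged then, once.
The state is a dict: "time_s": time; "joints": joint angles; "joint_velocities": joint speeds; "effort": joint torques, N m; "tcp_pos": TCP position; "ee_rot": TCP orientation; "wrist_force": force on the tool from outside, world axes, zero at the start; "moment": the same for the moment, N m; "gripper_width": opening from 0.0 (shut) to 1.0 (fully open); "gripper_force": force on a finger pad.
Only numpy, scipy, OpenCV 4.12 (cv2) and the standard library are available. Lean on these libraries where they do the work, as an engineer would, in place of code of your own. Each camera call takes 0.05 s, during which the arm holds its last target. There are 200 camera calls.

## Working session

There is one attempt and no reset: what is moved stays moved. The work goes in short steps, Python scripts to look and compute and a shell command to move; the robot and the scene stay as the last step left them, time stands still between calls to the robot, and variables do not carry over. Pictures are saved under pics/ and viewed, at most 16 in all, crops included, and the job is handed in when it is done.

```bash
ls; mkdir -p pics
cat > h.py <<'E'
import numpy as np, cv2, json, os
from station import r
def cap(n):
    s=r.sense(); c=r.capture(n)
    if n=='wrist':
        T=np.eye(4);T[:3,:3]=s['ee_rot'];T[:3,3]=s['tcp_pos'];M=T@np.array(c['T_tool_cam'])
        c['origin']=M[:3,3];c['orientation']=M[:3,:3]
    return c
def K(c):
    f=240/np.tan(np.radians(c['fovy'])/2); return f,c['cx'],c['cy'],c['k1']
def ray(c,u,v):
    f,cx,cy,k=K(c); p=np.array([(u-cx)/f,(v-cy)/f]); q=p.copy()
    for _ in range(30): q=p/(1+k*(q@q))
    d=np.array(c['orientation'])@np.array([q[0],q[1],1]); return np.array(c['origin']),d
def at(c,u,v,z):
    o,d=ray(c,u,v); return o+d*(z-o[2])/d[2]
def proj(c,P):
    f,cx,cy,k=K(c); x=np.array(c['orientation']).T@(np.array(P)-np.array(c['origin'])); q=x[:2]/x[2]; q=q*(1+k*(q@q)); return q*f+[cx,cy]
def save(c,name,box=None,s=1):
    im=c['pixels'][:,:,::-1]
    if box: a,b,w,h=box; im=im[b:b+h,a:a+w]
    im=cv2.resize(im,None,fx=s,fy=s,interpolation=cv2.INTER_CUBIC); cv2.imwrite('pics/'+name,im)
def dump(c,name): np.save(name,c,allow_pickle=True)
def load(name): return np.load(name,allow_pickle=True).item()
E
python3 - <<'E'
from h import *
for n in ['top','side']:
    c=cap(n); dump(c,n+'0.npy'); save(c,n+'0.png',None,1.25); print(n,c['origin'],np.round(c['orientation'],3).tolist(),c['fovy'],c['k1'])
s=r.sense(); print(s,r.tip_extent)
E
```

```text
pics
top [ 0.49268998 -0.00989714  1.52419257] [[0.002, -0.999, 0.04], [-1.0, -0.002, -0.011], [0.011, -0.04, -0.999]] 45.94877376548126 -0.04715688886563233
side [0.26573947 0.96792328 0.85933724] [[-0.957, -0.151, 0.247], [-0.288, 0.566, -0.772], [-0.023, -0.81, -0.585]] 50.47396195603703 -0.14846977438971962
{'time_s': 0.1, 'joints': array([-5.47967459e+01,  2.20840733e+01,  3.87417049e-01, -2.58284235e-02,
       -6.84112785e+01, -1.48173196e+01]), 'joint_velocities': array([-0.01439768, -0.1058908 ,  0.15201282,  0.07246431, -0.04559206,
        0.02386569]), 'effort': array([-3.24540661e-04, -3.91690099e+01,  1.87933445e+01,  4.23186824e+00,
        1.34156473e-02, -6.80809990e-05]), 'tcp_pos': array([ 0.2175548 , -0.58534954,  0.22959039]), 'ee_rot': array([[-9.37425406e-01, -3.48185375e-01, -7.43452698e-04],
       [-3.48186161e-01,  9.37423717e-01,  1.78090143e-03],
       [ 7.68463597e-05,  1.92832218e-03, -9.99998138e-01]]), 'wrist_force': array([ 0.02027664, -0.30951543,  0.06092945]), 'moment': array([ 0.0505144 , -0.00243029, -0.01305329]), 'gripper_force': 0.0, 'gripper_width': 1.000201617341911} 0.008
```

View pics/top0.png

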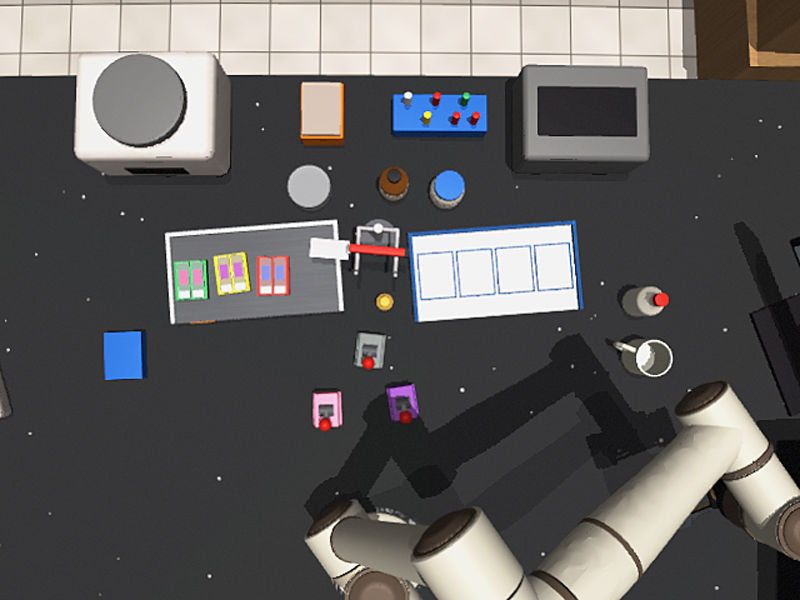

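View pics/side0.png

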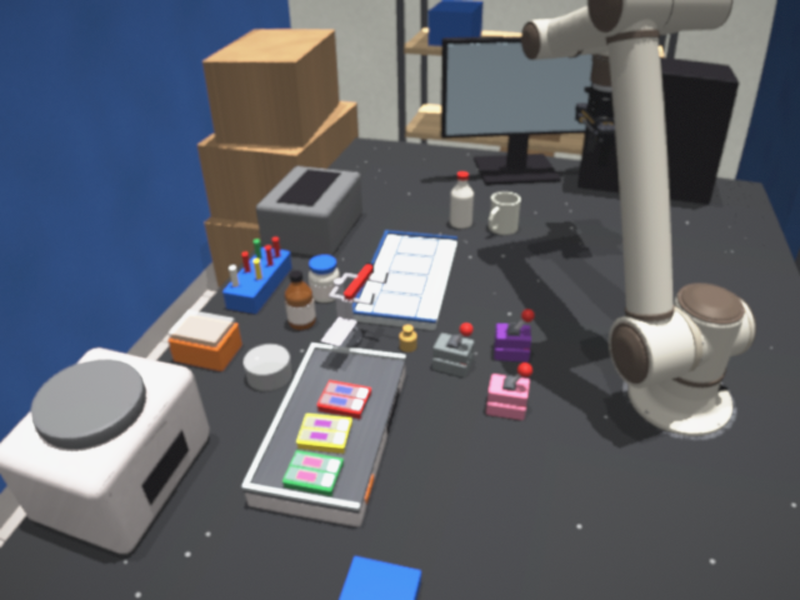

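Top picture: green tray (190,280), yellow (231,272) and red (273,275) stand on the warmer, on the left. The cooling plate is at (495,270) and the stand with the spatula is at (378,235). For the switch box there are three candidates: grey (370,352), pink (327,410) and purple (403,403). I choose the grey one. There is one candidate for the spatula and one for each tray colour, and no blue tray; blue things are the slide box (125,355) and the rack (440,115). Next, a close crop.

Run:
```python
from h import *
c=load('top0.npy'); save(c,'crop1.png',(125,170,200,140),4)
save(c,'crop2.png',(270,170,200,140),4)
```

```text
(no output)
```

View pics/crop1.png

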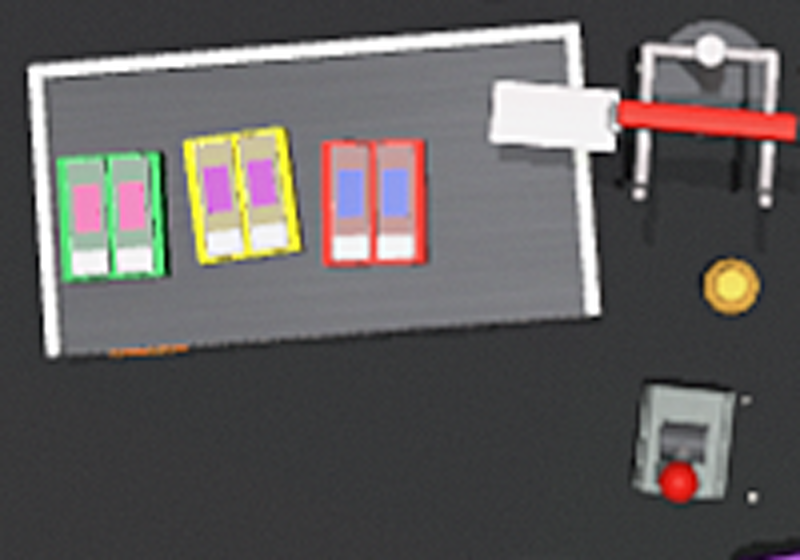

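View pics/crop2.png

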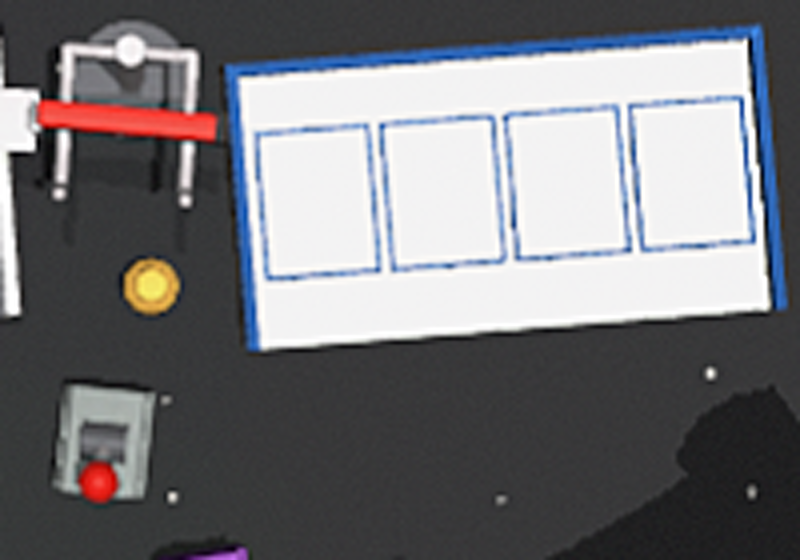

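The crops confirm the choices. The spatula handle runs from crop1 (617,113) to crop2 (215,126). The grey box has its red ball at crop1 (679,481). The tray corners and bay corners are readable, so I can measure them.

Run:
```python
from h import *
c=load('top0.npy')
A=lambda u,v,z:at(c,125+u/4-.4,170+v/4-.4,z)
B=lambda u,v,z:at(c,270+u/4-.4,170+v/4-.4,z)
mm=lambda p:np.round(1000*p[:2],1)
h1=A(617,113,.164);h2=B(215,126,.164);d=h2-h1
print('handle',mm(h1),mm(h2),'len',np.linalg.norm(d),'yaw of blade dir',np.degrees(np.arctan2(-d[1],-d[0])),'grip',mm(h1-(-55/116)*d))
bl=[A(*p,.107) for p in [(493,80),(490,138),(614,151),(620,92)]];print('blade',[mm(x) for x in bl])
def box(n,P,f,z):
    q=np.array([f(*p,z) for p in P]); ctr=q.mean(0); dx=q[0]+q[1]-q[2]-q[3]
    print(n,mm(ctr),'yaw',np.degrees(np.arctan2(dx[1],dx[0])).round(1),np.linalg.norm(dx)/2, np.linalg.norm(q[0]+q[3]-q[1]-q[2])/2)
box('red',[(323,141),(423,140),(426,264),(324,266)],A,.062)
box('yel',[(184,141),(284,127),(301,250),(200,264)],A,.062)
box('grn',[(58,157),(162,152),(168,275),(65,280)],A,.062)
for i,P in enumerate([[(256,132),(368,125),(380,269),(267,279)],[(380,124),(493,115),(505,260),(391,270)],[(504,116),(616,106),(630,250),(516,259)],[(628,104),(741,97),(754,241),(642,250)]]): box('bay%d'%(i+1),P,B,.02)
box('warmer',[(28,67),(578,22),(600,315),(47,357)],A,.053)
box('swbox',[(650,387),(735,393),(725,499),(636,490)],A,.03)
print('tip',mm(A(679,481,.096)),'weight',mm(A(731,285,.05)),'post',mm(B(131,51,.15)))
print('hooktips',mm(B(59,192,.17)),mm(B(186,201,.17)),'hookbase',mm(B(68,50,.144)),mm(B(192,54,.144)))
```

```text
handle [648.2  55.7] [640.6 -51.7] len 0.10760352183925598 yaw of blade dir 85.97435267972162 grip [644.6   4.8]
blade [array([675.3, 136.4]), array([638.7, 138.1]), array([630.8,  60.2]), array([668. ,  56.6])]
red [601.2 217.6] yaw 1.4 0.08074641433499864 0.06539581302509972
yel [605.8 303. ] yaw 8.3 0.0806324613418776 0.06575333633352833
grn [592.3 386.6] yaw 3.8 0.07997588916651494 0.0673678314334351
bay1 [ 606.3 -124.7] yaw 4.5 0.09746879937745813 0.07530106030274918
bay2 [ 612.5 -207.9] yaw 4.3 0.09759098351482351 0.07625301956662604
bay3 [ 619.2 -291.2] yaw 4.9 0.09648456673152811 0.07621736039446847
bay4 [ 626.  -375.2] yaw 4.9 0.09769281490421118 0.07616107795124716
warmer [610.2 259. ] yaw 4.6 0.19104747748696582 0.36085665101715836
swbox [446.   15.5] yaw -6.4 0.06915825357717961 0.057501613186265885
tip [423.7  19. ] weight [548.9 -13.6] post [687.9  -0.8]
hooktips [600.  42.] [594.8 -34.1] hookbase [689.3  37.8] [687.1 -38.1]
```

```bash
python3 -m jog '0.35 28 39 2 4.4; 0.35 28 39 2 4.4; 0.35 28 39 2 4.4; 0.35 28 39 2 4.4; 0.35 28 39 2 4.4'
python3 -m jog '0.35 28 39 2 4.4; 0.35 28 39 2 4.4; 0.35 28 39 2 4.4; 0.35 28 39 2 4.4; 0.35 28 39 2 4.4'
python3 -m jog '0.35 28 39 2 4.4; 0.35 28 39 2 4.4; 0.35 28 39 2 4.4; 0.35 28 39 2 4.4; 0.35 5 3 0 0'
python3 -m jog '0.35 0 0 0 0; 0.35 0 0 0 0'
python3 - <<'E'
from h import *
s=r.sense();print(s['tcp_pos'],np.degrees(np.arctan2(s['ee_rot'][1,1],s['ee_rot'][0,1])),s['gripper_width'],s['joints'])
c=cap('wrist');dump(c,'w1.npy');save(c,'w1.png',None,1)
E
```

```text
time_s: 0.72
tcp_pos: [0.3583, -0.3893, 0.2403]
ee_rot: [[-0.737, -0.676, -0.0], [-0.676, 0.737, 0.0], [0.0, 0.001, -1.0]]
wrist_force: [0.5, 0.3, 0.1]
gripper_width: 0.514
gripper_force: 0.0
time_s: 1.35
tcp_pos: [0.4982, -0.1943, 0.2503]
ee_rot: [[-0.43, -0.903, -0.001], [-0.903, 0.43, 0.0], [0.0, 0.001, -1.0]]
wrist_force: [0.3, -0.4, 0.3]
gripper_width: 0.351
gripper_force: 0.0
time_s: 1.98
tcp_pos: [0.6158, -0.0344, 0.2574]
ee_rot: [[-0.136, -0.991, -0.001], [-0.991, 0.136, 0.0], [0.0, 0.001, -1.0]]
wrist_force: [0.1, -0.9, 1.1]
gripper_width: 0.345
gripper_force: 0.0
time_s: 2.22
tcp_pos: [0.614, -0.0378, 0.2585]
ee_rot: [[-0.141, -0.99, -0.001], [-0.99, 0.141, -0.0], [0.0, 0.001, -1.0]]
wrist_force: [0.5, -0.2, 0.5]
gripper_width: 0.349
gripper_force: 0.0
[ 0.61396696 -0.03783465  0.25847976] 171.9000417710871 0.349199529425895 [ 1.15304042e+01  2.01189794e+01  1.58360978e+00 -8.75247501e-04
 -7.15058765e+01 -1.96300800e+01]
```

View pics/w1.png

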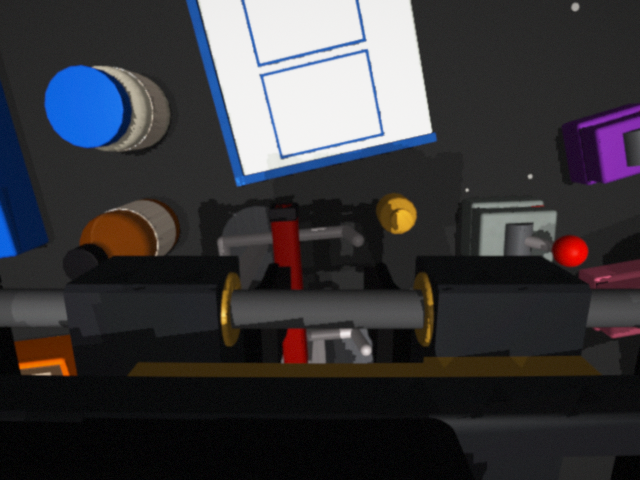

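The wrist view shows the handle with its far end at (286,208), running down to (295,360). One hook crosses at (230,243)–(355,237) and the other is near (365,350). The weight is at (397,214).

Run:
```python
from h import *
c=load('w1.npy')
mm=lambda p:np.round(1000*p[:2],1)
print('end',mm(at(c,285,218,.164)),mm(at(c,285,207,.164)),'mid',mm(at(c,290,280,.164)),mm(at(c,295,350,.164)))
print('hook-',mm(at(c,222,243,.144)),mm(at(c,345,235,.144)),'hooktip+',mm(at(c,365,350,.170)))
print('weight',mm(at(c,397,212,.05)),'ball',mm(at(c,571,250,.096)))
```

```text
end [637.9 -52.4] [636.8 -59.2] mid [641.5 -11.9] [646.4  37.9]
hook- [685.8 -37.4] [602.5 -31.1] hooktip+ [599.9  41.1]
weight [552.5 -20.9] ball [422.1  20. ]
```

```bash
python3 -m jog '0.345 14 20 0 1.9; 0.345 15 20 0 1.9; 0.345 0 0 -25 0; 0.345 0 0 -25 0; 0.345 0 0 -20 0'
python3 -m jog '0.345 0 0 0 0' | grep -v rot
python3 - <<'E'
from h import *
s=r.sense();print(s['tcp_pos'],np.degrees(np.arctan2(s['ee_rot'][1,1],s['ee_rot'][0,1])),s['gripper_width'])
E
```

```text
time_s: 2.9
tcp_pos: [0.6439, 0.0036, 0.1874]
ee_rot: [[-0.073, -0.997, -0.0], [-0.997, 0.073, 0.0], [-0.0, 0.0, -1.0]]
wrist_force: [-0.3, 0.0, 0.5]
gripper_width: 0.344
gripper_force: 0.0
time_s: 3.02
tcp_pos: [0.643, 0.0033, 0.1868]
wrist_force: [-0.5, -0.4, 1.1]
gripper_width: 0.347
gripper_force: 0.0
[0.64304512 0.00334362 0.18675954] 175.8038761368997 0.34737623244193666
```

```bash
python3 -m jog '0.345 0 -1 -15 0; 0.345 0 0 -15 0; 0.345 0 0 -14 0; 0.345 0 0 0 0; 0.345 0 0 0 0' | grep -v rot
python3 -m jog '0 0 0 0 0; 0 0 0 0 0; 0 0 0 0 0; 0 0 0 0 0; 0 0 0 0 0' | grep -v rot
python3 -m jog '0 0 0 10 0; 0 0 0 15 0; 0 0 0 20 0; 0 0 0 20 0; 0 0 0 0 0' | grep -v rot
```

```text
time_s: 3.65
tcp_pos: [0.6441, 0.0022, 0.1449]
wrist_force: [-0.2, -0.1, -0.8]
gripper_width: 0.344
gripper_force: 0.0
time_s: 4.28
tcp_pos: [0.6441, 0.0022, 0.1451]
wrist_force: [-0.3, -0.7, 2.1]
gripper_width: 0.178
gripper_force: 30.0
time_s: 4.9
tcp_pos: [0.6447, 0.0023, 0.2121]
wrist_force: [-0.0, -0.7, -2.2]
gripper_width: 0.184
gripper_force: 30.0
```

```bash
python3 -m jog '0 0 0 25 0; 0 0 0 25 0; 0 -26 20 0 -7; 0 -26 23 0 -9; 0 -26 23 0 -9' | grep -v rot
python3 -m jog '0 -27 24 0 -9; 0 -27 24 0 -9; 0 -27 24 0 -9; 0 -27 24 0 -9; 0 -27 24 0 -9'| grep -v rot
python3 -m jog '0 -26 23 0 -9; 0 0 0 0 -5; 0 0 0 -30 0; 0 0 0 0 0; 0 0 0 0 0' | grep -v rot
python3 - <<'E'
from h import *
s=r.sense();print(s['tcp_pos'],np.degrees(np.arctan2(s['ee_rot'][1,1],s['ee_rot'][0,1])),s['gripper_width'])
c=cap('side');dump(c,'s1.npy');d=cap('top');dump(d,'t1.npy')
a=c['pixels'][200:420,130:480,::-1];b=d['pixels'][160:380,100:450,::-1]
cv2.imwrite('pics/j1.png',cv2.resize(np.vstack([a,b]),None,fx=1.36,fy=1.36,interpolation=cv2.INTER_CUBIC))
E
```

```text
time_s: 5.52
tcp_pos: [0.5643, 0.0686, 0.2584]
wrist_force: [-0.6, 0.6, -1.8]
gripper_width: 0.186
gripper_force: 30.0
time_s: 6.15
tcp_pos: [0.4292, 0.1885, 0.2588]
wrist_force: [-0.2, 0.2, -1.8]
gripper_width: 0.178
gripper_force: 30.0
time_s: 6.78
tcp_pos: [0.4051, 0.2112, 0.2301]
wrist_force: [-0.9, -0.1, -2.3]
gripper_width: 0.18
gripper_force: 30.0
[0.40508087 0.2112084  0.23009101] 91.79029742827109 0.18030894949858303
```

View pics/j1.png

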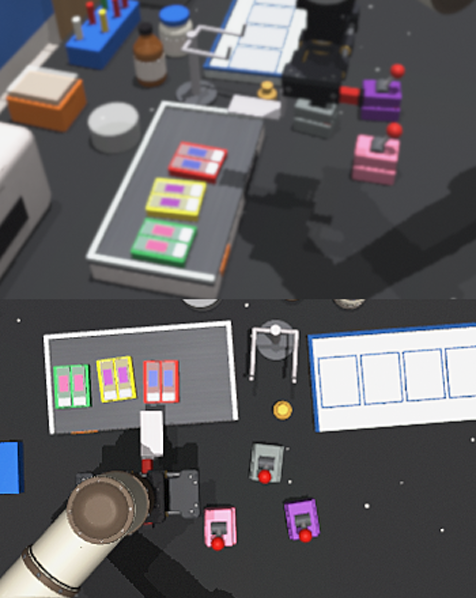

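The blade points at the red tray: in the top half its tip is at (151,411), and in the side half the white blade is at (253,106). I'll measure the blade with image code in both views to get its pose and tilt.

```bash
cat >> h.py <<'E'
def blade(c,tcp,yaw,dz=.041,L=100):
    "predicted blade corners (top face) vs white blob seen"
    a=np.radians(yaw); ux=np.array([np.cos(a),np.sin(a),0]); uy=np.array([-np.sin(a),np.cos(a),0])
    o=np.array(tcp)+[0,0,-dz+.003]+ux*L/1000
    P=[o+ux*x+uy*y for x,y in [(.036,.019),(.036,-.019),(-.042,-.019),(-.042,.019)]]
    return np.array([proj(c,p) for p in P])
E
python3 - <<'E'
from h import *
s=r.sense()
for n in ['t1.npy','s1.npy']:
    c=load(n); q=blade(c,s['tcp_pos'],1.79); print(n,q.round(1).tolist())
    hsv=cv2.cvtColor(c['pixels'],cv2.COLOR_RGB2HSV); m=((hsv[...,1]<40)&(hsv[...,2]>185)).astype(np.uint8)
    k=np.zeros_like(m); x,y,w,h=cv2.boundingRect(q.astype(np.float32)); k[y-8:y+h+8,x-8:x+w+8]=1; m*=k
    cs,_=cv2.findContours(m,0,1); b=max(cs,key=cv2.contourArea); print(cv2.boxPoints(cv2.minAreaRect(b)).round(1).tolist(),cv2.contourArea(b))
    print(cv2.approxPolyDP(b,3,True)[:,0].tolist())
E
```

```text
t1.npy [[202.0, 241.8], [218.1, 241.4], [218.9, 274.5], [202.8, 275.0]]
[[203.0, 242.0], [219.0, 242.0], [219.0, 273.0], [203.0, 273.0]] 427.5
[[203, 242], [204, 265], [219, 273], [218, 242]]
s1.npy [[295.3, 281.2], [300.6, 269.6], [337.3, 275.2], [333.1, 287.2]]
[[286.79998779296875, 281.6000061035156], [287.8999938964844, 268.6000061035156], [335.5, 272.5], [334.3999938964844, 285.5]] 366.5
[[287, 281], [324, 284], [335, 275], [303, 270], [297, 280]]
```

```bash
python3 -m jog '0 0 0 -35 0; 0 0 0 -35 0; 0 0 0 -35 0; 0 0 0 -25 0; 0 0 0 -10 0' | grep -v rot
python3 -m jog '0 0 0 0 0; 0 0 0 0 0; 0 16 0.5 0 0; 0 16 0.5 0 0; 0 0 0 0 0' | grep -v rot
python3 - <<'E'
from h import *
s=r.sense();print(s['tcp_pos'],np.degrees(np.arctan2(s['ee_rot'][1,1],s['ee_rot'][0,1])),s['gripper_width'])
c=cap('side');dump(c,'s2.npy');save(c,'s2.png',(200,220,180,130),4.4)
E
```

```text
time_s: 7.5
tcp_pos: [0.4048, 0.211, 0.089]
wrist_force: [-0.1, 0.5, -2.0]
gripper_width: 0.177
gripper_force: 30.0
time_s: 8.12
tcp_pos: [0.4387, 0.2126, 0.0898]
wrist_force: [0.5, 0.5, -1.1]
gripper_width: 0.178
gripper_force: 30.0
[0.43867606 0.21264876 0.0898018 ] 91.71070185246603 0.1777408032399227
```

View pics/s2.png

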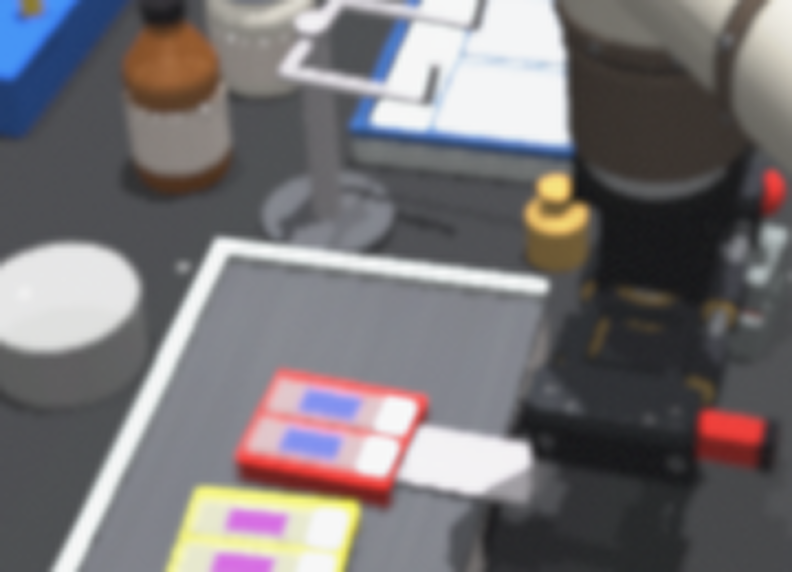

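The blade, at crop (470,460), has slid under the red tray's front edge near (405,460). No force shows and the tray hasn't moved, so I'll go in fully and lift.

```bash
python3 -m jog '0 16 0.5 0 0; 0 16 0.5 0 0; 0 16 0.5 0 0; 0 13 0.3 0 0; 0 0 0 0 0' | grep -v rot
python3 -m jog '0 0 0 4 0; 0 0 0 6 0; 0 0 0 8 0; 0 0 0 10 0; 0 0 0 0 0' | grep -v rot
python3 - <<'E'
from h import *
s=r.sense();print(s['tcp_pos'],s['moment'])
c=cap('side');dump(c,'s3.npy');save(c,'s3.png',(200,220,180,130),4.4)
E
```

```text
time_s: 8.8
tcp_pos: [0.4987, 0.214, 0.0893]
wrist_force: [-0.3, -0.3, -3.1]
gripper_width: 0.179
gripper_force: 30.0
time_s: 9.43
tcp_pos: [0.4983, 0.2145, 0.1189]
wrist_force: [-0.2, 0.0, -3.5]
gripper_width: 0.182
gripper_force: 30.0
[0.49827606 0.21451556 0.11886476] [-0.01858913  0.14430901 -0.03681672]
```

View pics/s3.png

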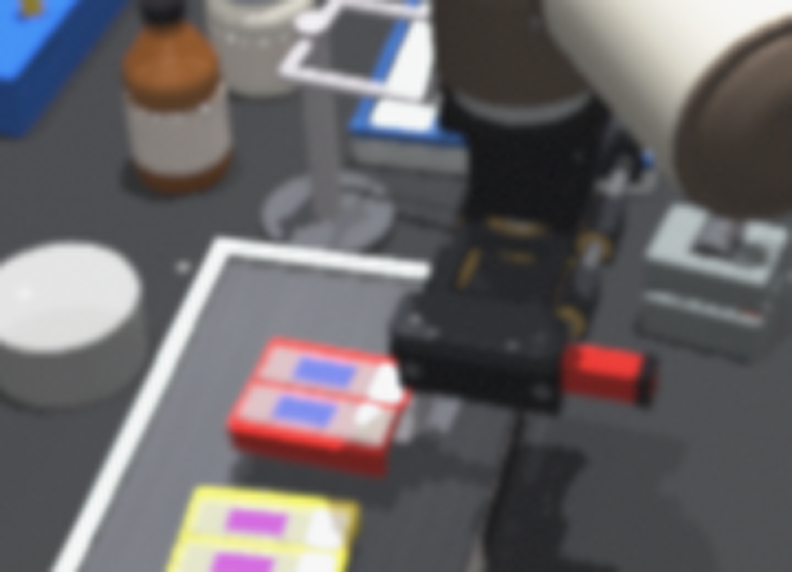

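```bash
python3 -m jog '0 0 0 12 0; 0 0 0 24 0; 0 0 0 30 0; 0 0 0 30 0; 0 0 0 24 0' | grep -v rot
python3 -m jog '0 0 0 10 0; 0 0 -10 0 0; 0 0 -18 0 0; 0 0 -26 0 0; 0 0 -34 0 0' | grep -v rot
python3 -m jog '0 2 -40 0 0; 0 2 -40 0 0; 0 2 -40 0 0; 0 2 -40 0 0; 0 2 -40 0 0' | grep -v rot
python3 -m jog '0 2 -40 0 0; 0 2 -40 0 0; 0 2 -40 0 0; 0 2 -40 0 0; 0 2 -40 0 0.6' | grep -v rot
python3 -m jog '0 2 -32 0 0.6; 0 2 -24 0 0.6; 0 2 -16 0 0.6; 0 1 -8 0 0.6; 0 0 0 0 0'
python3 - <<'E'
from h import *
s=r.sense();print(s['tcp_pos'],np.degrees(np.arctan2(s['ee_rot'][1,1],s['ee_rot'][0,1])),s['moment'])
E
```

```text
time_s: 10.1
tcp_pos: [0.4978, 0.214, 0.2394]
wrist_force: [0.6, 0.2, -3.2]
gripper_width: 0.181
gripper_force: 30.0
time_s: 10.72
tcp_pos: [0.4969, 0.124, 0.2462]
wrist_force: [0.2, 0.5, -4.3]
gripper_width: 0.181
gripper_force: 30.0
time_s: 11.35
tcp_pos: [0.5063, -0.0764, 0.2464]
wrist_force: [-0.1, -0.2, -3.1]
gripper_width: 0.182
gripper_force: 30.0
time_s: 11.98
tcp_pos: [0.516, -0.2761, 0.2461]
wrist_force: [0.9, 1.6, -4.0]
gripper_width: 0.18
gripper_force: 30.0
time_s: 12.6
tcp_pos: [0.5244, -0.3541, 0.2471]
ee_rot: [[-0.997, -0.083, -0.001], [-0.083, 0.997, 0.001], [0.001, 0.001, -1.0]]
wrist_force: [-1.3, -0.5, -2.6]
gripper_width: 0.183
gripper_force: 30.0
[ 0.52442916 -0.35410728  0.24707889] 94.7643180333868 [-0.01517357  0.14202422 -0.03281842]
```

```bash
python3 -m jog '0 0 -10 0 0; 0 0 -13 0 0; 0 0 -6 0 0; 0 0 0 -20 0; 0 0 0 -30 0' | grep -v rot
python3 -m jog '0 0 0 -30 0; 0 0 0 -30 0; 0 0 0 -20 0; 0 0 0 -20 0; 0 0 0 -10 0' | grep -v rot
cat >> h.py <<'E'
HUE={'red':lambda h:(h<8)|(h>172),'yel':lambda h:(h>24)&(h<36),'grn':lambda h:(h>50)&(h<80)}
def tray(c,col,z,roi=(100,170,440,100)):
    "z: height of tray top; roi x,y,w,h in top image"
    hsv=cv2.cvtColor(c['pixels'],cv2.COLOR_RGB2HSV); m=(HUE[col](hsv[...,0])&(hsv[...,1]>120)&(hsv[...,2]>110)).astype(np.uint8)
    k=np.zeros_like(m); x,y,w,h=roi; k[y:y+h,x:x+w]=1; m=cv2.morphologyEx(m*k,cv2.MORPH_CLOSE,np.ones((9,9)))
    cs,_=cv2.findContours(m,0,1); b=max(cs,key=cv2.contourArea); bp=cv2.boxPoints(cv2.minAreaRect(b))
    q=np.array([at(c,*p,z) for p in bp]); ctr=q.mean(0); e=[q[1]-q[0],q[2]-q[1]]; e=max(e,key=np.linalg.norm)
    return np.round(ctr[:2]*1000,1), ((np.degrees(np.arctan2(e[1],e[0]))+90)%180-90).round(1), [round(float(1000*np.linalg.norm(q[i+1]-q[i])),1) for i in (0,1)]
def st():
    s=r.sense(); print(np.round(s['tcp_pos']*1000,1),'blade yaw',(np.degrees(np.arctan2(s['ee_rot'][1,1],s['ee_rot'][0,1]))-90).round(2),s['wrist_force'].round(1),'t',s['time_s'])
E
python3 - <<'E'
from h import *
st(); c=cap('top'); s=r.sense()
c0=load('top0.npy')
for k in HUE: print(k,'start',tray(c0,k,.062,(125,190,120,60)))
print('now',tray(c,'red',s['tcp_pos'][2]-.032,(400,170,90,110)),[tray(c,k,.062,(125,190,120,60)) for k in ('yel','grn')])
E
```

```text
time_s: 13.22
tcp_pos: [0.5254, -0.3838, 0.1982]
wrist_force: [0.1, -0.4, -3.1]
gripper_width: 0.183
gripper_force: 30.0
time_s: 13.85
tcp_pos: [0.5242, -0.383, 0.0863]
wrist_force: [0.4, 0.7, -3.4]
gripper_width: 0.179
gripper_force: 30.0
[ 524.2 -383.    86.3] blade yaw 4.77 [ 0.4  0.7 -3.4] t 13.85
red start (array([600.7, 217.8]), np.float64(0.5), [67.4, 80.4])
yel start (array([606. , 303.4]), np.float64(8.0), [67.6, 81.7])
grn start (array([591.6, 388. ]), np.float64(3.6), [66.2, 79.7])
now (array([ 647.6, -370.2]), np.float64(-89.7), [66.1, 39.5]) [(array([606.1, 303.2]), np.float64(8.0), [67.5, 81.7]), (array([591.6, 388. ]), np.float64(3.6), [66.2, 79.7])]
```

```bash
python3 -m jog '0 0 0 -8 0; 0 0 0 -6 0; 0 0 0 -4 0; 0 0 0 -2 0; 0 0 0 0 0' | grep -v rot
python3 - <<'E'
from h import *
st()
E
python3 -m jog '0 0 0 0 0; 0 -5 -0.4 0 0; 0 -10 -0.8 0 0; 0 -15 -1.2 0 0; 0 -15 -1.2 0 0' | grep -v rot
python3 -m jog '0 -20 -1.6 0 0; 0 -20 -1.6 0 0; 0 -20 -1.6 0 0; 0 -5 0 0 0; 0 0 0 0 0' | grep -v rot
python3 - <<'E'
from h import *
st(); c=cap('top');dump(c,'t2.npy')
print(tray(c,'red',.037,(400,170,90,110)))
E
```

```text
time_s: 14.52
tcp_pos: [0.5251, -0.3832, 0.068]
wrist_force: [0.8, -0.2, -2.1]
gripper_width: 0.179
gripper_force: 30.0
[ 525.1 -383.2   68. ] blade yaw 4.79 [ 0.8 -0.2 -2.1] t 14.525
time_s: 15.15
tcp_pos: [0.4782, -0.3867, 0.0676]
wrist_force: [-0.4, -0.7, -3.1]
gripper_width: 0.178
gripper_force: 30.0
time_s: 15.78
tcp_pos: [0.4147, -0.3917, 0.0678]
wrist_force: [0.3, -0.4, -2.3]
gripper_width: 0.181
gripper_force: 30.0
[ 414.7 -391.7   67.8] blade yaw 4.77 [ 0.3 -0.4 -2.3] t 15.775
(array([ 628.9, -371.1]), np.float64(3.9), [66.5, 79.0])
```

Red is down at (629,-371) in bay 4, flat. Next is yellow at (606,303), yaw 8°.

```bash
python3 -m jog '0 0 0 30 0; 0 0 0 45 0; 0 0 0 45 0; 0 0 25 30 0; 0 0 50 12 0' | grep -v rot
python3 -m jog '0 0 55 0 0; 0 0 55 0 0; 0 0 55 0 0; 0 0 55 0 0; 0 0 55 0 0' | grep -v rot
python3 -m jog '0 -1 55 0 0; 0 -1 55 0 0; 0 -1 55 0 0.6; 0 -1 55 0 0.7; 0 -1 55 0 0.7' | grep -v rot
python3 -m jog '0 -1 35 0 0.6; 0 -1 10 0 0.6; 0 0 0 0 0; 0 0 0 0 0' | grep -v rot
python3 - <<'E'
from h import *
st(); c=cap('top');print([tray(c,k,.062,(125,190,120,60)) for k in ('yel','grn')],tray(c,'red',.037,(400,170,90,110)))
E
```

```text
time_s: 16.45
tcp_pos: [0.4166, -0.3169, 0.2317]
wrist_force: [1.0, 0.8, -2.8]
gripper_width: 0.182
gripper_force: 30.0
time_s: 17.08
tcp_pos: [0.4151, -0.0392, 0.23]
wrist_force: [0.8, 0.7, -2.4]
gripper_width: 0.18
gripper_force: 30.0
time_s: 17.7
tcp_pos: [0.4095, 0.2362, 0.2299]
wrist_force: [0.8, -0.3, -2.7]
gripper_width: 0.184
gripper_force: 30.0
time_s: 18.2
tcp_pos: [0.4076, 0.2776, 0.2295]
wrist_force: [0.2, 0.1, -1.8]
gripper_width: 0.179
gripper_force: 30.0
[407.6 277.6 229.5] blade yaw 7.94 [ 0.2  0.1 -1.8] t 18.2
[(array([606.1, 303.4]), np.float64(8.2), [67.7, 81.6]), (array([591.8, 388.2]), np.float64(3.2), [66.4, 79.8])] (array([ 629.1, -371. ]), np.float64(3.6), [66.7, 78.4])
```

```bash
python3 -m jog '0 0 -2 -35 0; 0 0 0 -35 0; 0 0 0 -35 0; 0 0 0 -25 0; 0 0 0 -10 0' | grep -v rot
python3 -m jog '0 0 0 0 0; 0 0 0 0 0; 0 16 2.2 0 0; 0 16 2.2 0 0; 0 0 0 0 0' | grep -v rot
python3 - <<'E'
from h import *
st(); c=cap('top');print([tray(c,k,.062,(125,190,120,60)) for k in ('yel','grn')])
E
```

```text
time_s: 18.88
tcp_pos: [0.4075, 0.2752, 0.0886]
wrist_force: [-0.3, 0.2, -1.3]
gripper_width: 0.181
gripper_force: 30.0
time_s: 19.5
tcp_pos: [0.4416, 0.2816, 0.0897]
wrist_force: [-0.1, 0.2, -3.1]
gripper_width: 0.178
gripper_force: 30.0
[441.6 281.6  89.7] blade yaw 7.91 [-0.1  0.2 -3.1] t 19.5
[(array([606.1, 303.3]), np.float64(8.2), [67.6, 81.6]), (array([591.6, 388. ]), np.float64(3.6), [66.2, 79.7])]
```

```bash
python3 -m jog '0 16 1.9 0 0; 0 16 1.9 0 0; 0 16 1.9 0 0; 0 15 1.9 0 0; 0 0 0 0 0' | grep -v rot
python3 -m jog '0 0 0 4 0; 0 0 0 6 0; 0 0 0 8 0; 0 0 0 10 0; 0 0 0 0 0' | grep -v rot
python3 -m jog '0 0 0 12 0; 0 0 0 24 0; 0 0 0 30 0; 0 0 0 30 0; 0 0 0 24 0' | grep -v rot
python3 - <<'E'
from h import *
st(); s=r.sense(); print(s['moment']); c=cap('top');dump(c,'t3.npy');print([tray(c,'yel',s['tcp_pos'][2]-.032,(125,190,120,60)),tray(c,'grn',.062,(125,190,120,60))])
c=cap('side');save(c,'s4.png',(160,160,240,160),3.3)
E
```

```text
time_s: 20.18
tcp_pos: [0.5039, 0.2887, 0.0892]
wrist_force: [-0.7, 0.1, -2.5]
gripper_width: 0.18
gripper_force: 30.0
time_s: 20.8
tcp_pos: [0.5032, 0.2891, 0.119]
wrist_force: [-0.2, -0.3, -3.5]
gripper_width: 0.179
gripper_force: 30.0
time_s: 21.42
tcp_pos: [0.5028, 0.2886, 0.2394]
wrist_force: [0.4, -0.3, -3.4]
gripper_width: 0.179
gripper_force: 30.0
[502.8 288.6 239.4] blade yaw 7.98 [ 0.4 -0.3 -3.4] t 21.425
[-0.01567793  0.06765347 -0.01030165]
[(array([606.4, 303.4]), np.float64(8.3), [67.3, 81.4]), (array([599. , 420.3]), np.float64(0.9), [5.2, 57.1])]
```

View pics/s4.png

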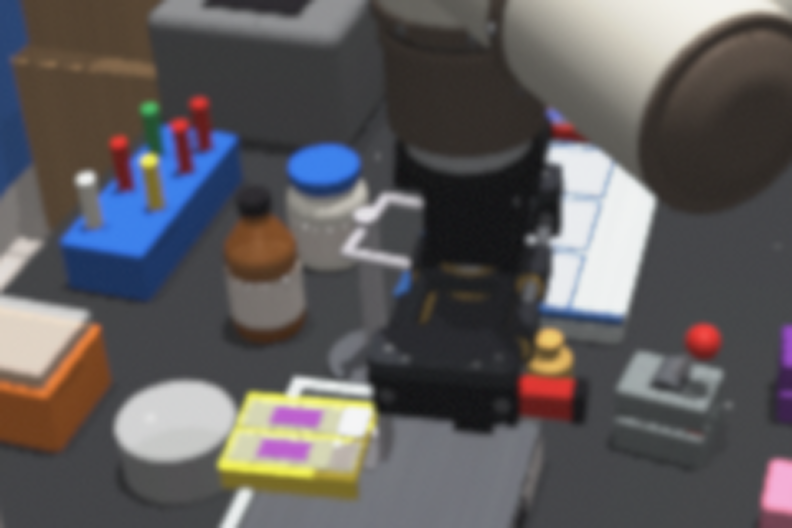

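Yellow, at crop (298,440), is level on the blade and clear of the warmer. I'll carry it to bay 3.

```bash
python3 -m jog '0 0 0 6 0; 0 0 -10 0 0; 0 0 -18 0 0; 0 0 -26 0 0; 0 0 -34 0 0' | grep -v rot
python3 -m jog '0 1 -40 0 0; 0 1 -40 0 0; 0 1 -40 0 0; 0 1 -40 0 0; 0 1 -40 0 0' | grep -v rot
python3 -m jog '0 1 -40 0 0; 0 1 -40 0 0; 0 1 -40 0 0; 0 1 -40 0 0; 0 1 -40 0 -0.6' | grep -v rot
python3 -m jog '0 1 -36 0 -0.6; 0 1 -30 0 -0.7; 0 1 -20 0 -0.7; 0 0 -11 0 -0.6; 0 0 0 0 0' |grep -v rot
python3 -m jog '0 0 0 -20 0; 0 0 0 -30 0; 0 0 0 -30 0; 0 0 0 -30 0; 0 0 0 -20 0' |grep -v rot
python3 -m jog '0 0 0 -15 0; 0 0 0 -8 0; 0 0 0 0 0; 0 0 0 0 0' |grep -v rot
python3 - <<'E'
from h import *
st(); s=r.sense(); c=cap('top');dump(c,'t4.npy');print([tray(c,'yel',s['tcp_pos'][2]-.032,(370,170,90,110)),tray(c,'grn',.062,(125,190,120,60)),tray(c,'red',.037,(400,170,90,110))])
E
```

```text
time_s: 22.15
tcp_pos: [0.5024, 0.1984, 0.2432]
wrist_force: [0.8, -0.5, -2.8]
gripper_width: 0.179
gripper_force: 30.0
time_s: 22.78
tcp_pos: [0.5067, -0.0023, 0.2436]
wrist_force: [0.4, 0.4, -3.0]
gripper_width: 0.18
gripper_force: 30.0
time_s: 23.4
tcp_pos: [0.5111, -0.202, 0.2435]
wrist_force: [0.2, 0.4, -3.4]
gripper_width: 0.185
gripper_force: 30.0
time_s: 24.02
tcp_pos: [0.5153, -0.2968, 0.2433]
wrist_force: [0.1, 0.4, -3.7]
gripper_width: 0.18
gripper_force: 30.0
time_s: 24.65
tcp_pos: [0.5153, -0.2951, 0.1123]
wrist_force: [-0.2, 0.0, -3.3]
gripper_width: 0.18
gripper_force: 30.0
time_s: 25.15
tcp_pos: [0.5164, -0.2966, 0.0915]
wrist_force: [0.2, -0.5, -2.8]
gripper_width: 0.179
gripper_force: 30.0
[ 516.4 -296.6   91.5] blade yaw 4.8 [ 0.2 -0.5 -2.8] t 25.15
[(array([ 625.7, -284.1]), np.float64(3.7), [67.2, 70.2]), (array([591.6, 388. ]), np.float64(3.6), [66.2, 79.9]), (array([ 609.4, -347.6]), np.float64(5.9), [33.9, 53.8])]
```

Run:
```python
from h import *
save(load('t4.npy'),'t4.png',(360,170,180,130),4.4)
```

```text
(no output)
```

View pics/t4.png

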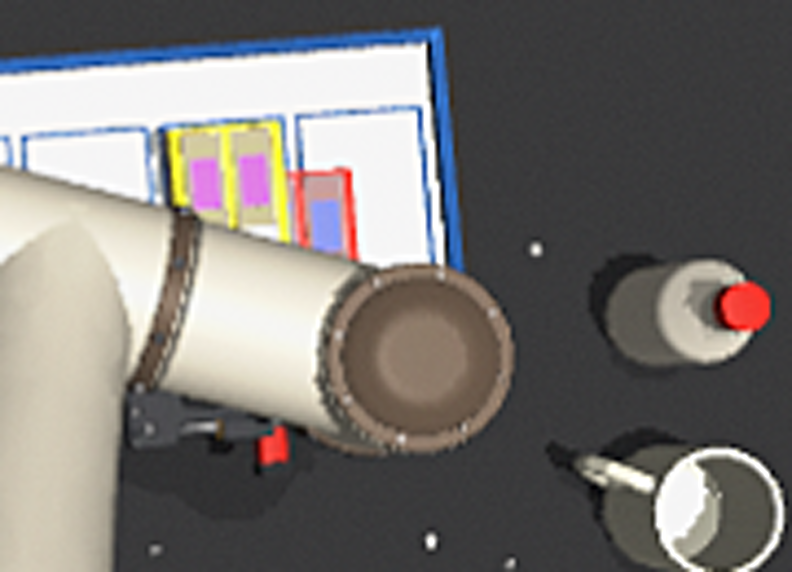

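The red tray has been knocked towards -x/+y. Its far right corner is now at crop (350,168), so it lies partly under bay 3. I'll lift yellow, move it over to bay 2, and look at red again.

```bash
python3 -m jog '0 0 0 10 0; 0 0 0 10 0; 0 -1 10 0 0; 0 -2 18 0 0; 0 -2 20 0 0' | grep -v rot
python3 -m jog '0 -2 18 0 0; 0 -1 10 0 0; 0 0 4 0 0; 0 0 0 0 0' | grep -v rot
python3 - <<'E'
from h import *
st(); s=r.sense(); c=cap('top');dump(c,'t5.npy');print([tray(c,'yel',s['tcp_pos'][2]-.032,(330,170,100,110)),tray(c,'grn',.062,(125,190,120,60)),tray(c,'red',.037,(400,170,90,110))])
save(c,'t5.png',(310,170,200,145),4)
E
```

```text
time_s: 25.82
tcp_pos: [0.5101, -0.2468, 0.1102]
wrist_force: [0.2, 0.9, -3.4]
gripper_width: 0.181
gripper_force: 30.0
time_s: 26.32
tcp_pos: [0.5079, -0.2163, 0.1106]
wrist_force: [-0.4, 0.1, -3.3]
gripper_width: 0.179
gripper_force: 30.0
[ 507.9 -216.3  110.6] blade yaw 4.81 [-0.4  0.1 -3.3] t 26.325
[(array([ 613.1, -204.6]), np.float64(4.9), [66.3, 79.9]), (array([591.6, 388. ]), np.float64(3.6), [66.2, 79.9]), (array([ 596.3, -332.3]), np.float64(3.7), [66.5, 79.3])]
```

View pics/t5.png

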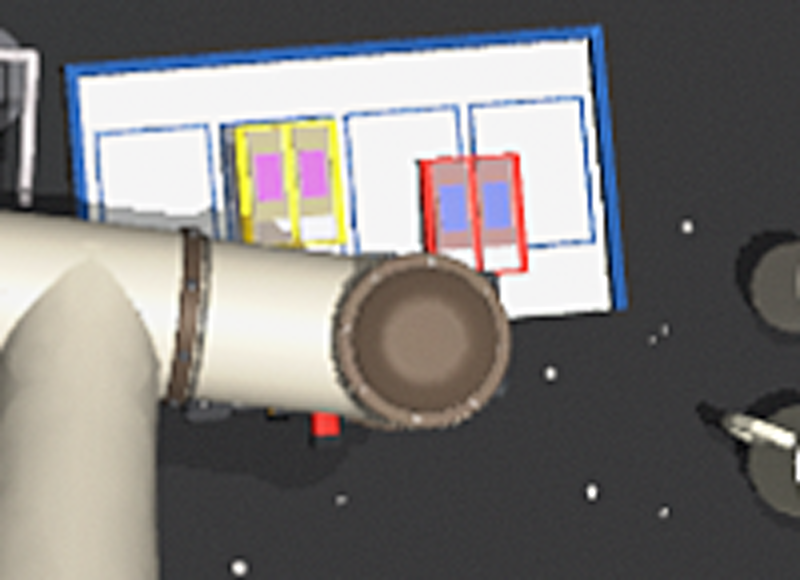

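Red now stands flat at (596,-332), which is still within the plate limits (about -26, -81 in its frame). I'll leave it, put yellow down in bay 2, and green will go to bay 1.

```bash
python3 -m jog '0 0 0 -10 0; 0 0 0 -14 0; 0 0 0 -10 0; 0 0 0 -6 0; 0 0 0 -4 0' | grep -v rot
python3 -m jog '0 0 0 0 0; 0 0 0 0 0; 0 -5 -0.4 0 0; 0 -10 -0.8 0 0; 0 -15 -1.2 0 0' | grep -v rot
python3 -m jog '0 -20 -1.6 0 0; 0 -20 -1.6 0 0; 0 -20 -1.6 0 0; 0 -10 -0.8 0 0; 0 0 0 0 0' | grep -v rot
python3 - <<'E'
from h import *
st(); c=cap('top');dump(c,'t6.npy')
print(tray(c,'red',.037,(400,170,90,110)),tray(c,'yel',.037,(330,170,100,110)),tray(c,'grn',.062,(125,190,120,60)))
E
```

```text
time_s: 27.0
tcp_pos: [0.5081, -0.2166, 0.0662]
wrist_force: [-0.5, 0.4, -1.4]
gripper_width: 0.179
gripper_force: 30.0
time_s: 27.62
tcp_pos: [0.4768, -0.2188, 0.0666]
wrist_force: [0.5, 0.3, -2.1]
gripper_width: 0.182
gripper_force: 30.0
time_s: 28.25
tcp_pos: [0.4071, -0.2246, 0.0668]
wrist_force: [-0.7, 0.0, -2.3]
gripper_width: 0.183
gripper_force: 30.0
[ 407.1 -224.6   66.8] blade yaw 4.76 [-0.7  0.  -2.3] t 28.25
(array([ 596.4, -332.2]), np.float64(4.0), [66.4, 78.8]) (array([ 611.6, -205.3]), np.float64(4.5), [66.0, 78.2]) (array([591.6, 388. ]), np.float64(3.6), [66.2, 79.7])
```

```bash
python3 -m jog '0 0 0 30 0; 0 0 0 45 0; 0 0 0 45 0; 0 0 25 30 0; 0 0 50 13 0' | grep -v rot
python3 -m jog '0 -1 55 0 0; 0 -1 55 0 0; 0 -1 55 0 0; 0 -1 55 0 0; 0 -1 55 0 0' | grep -v rot
python3 -m jog '0 -2 55 0 0; 0 -2 55 0 0; 0 -2 55 0 -0.4; 0 -2 55 0 -0.4; 0 -2 28 0 -0.3' | grep -v rot
python3 -m jog '0 0 0 0 0; 0 0 0 0 0' | grep -v rot
python3 - <<'E'
from h import *
st(); c=cap('top');dump(c,'t7.npy')
print(tray(c,'red',.037,(400,170,90,110)),tray(c,'yel',.037,(330,170,100,110)),tray(c,'grn',.062,(125,190,120,60)))
E
```

```text
time_s: 28.92
tcp_pos: [0.4096, -0.1493, 0.2317]
wrist_force: [0.2, 0.6, -2.3]
gripper_width: 0.18
gripper_force: 30.0
time_s: 29.55
tcp_pos: [0.4028, 0.128, 0.23]
wrist_force: [0.5, 0.0, -2.9]
gripper_width: 0.183
gripper_force: 30.0
time_s: 30.18
tcp_pos: [0.3925, 0.377, 0.2291]
wrist_force: [-0.2, 0.8, -1.9]
gripper_width: 0.18
gripper_force: 30.0
time_s: 30.42
tcp_pos: [0.3926, 0.3734, 0.2292]
wrist_force: [-0.4, -0.9, -2.1]
gripper_width: 0.179
gripper_force: 30.0
[392.6 373.4 229.2] blade yaw 3.7 [-0.4 -0.9 -2.1] t 30.425
(array([ 596.5, -332.2]), np.float64(4.0), [66.4, 79.0]) (array([ 611.4, -204.9]), np.float64(5.0), [65.5, 78.1]) (array([591.6, 388. ]), np.float64(3.6), [66.2, 79.7])
```

```bash
python3 -m jog '0 0 1.5 -35 0; 0 0 0 -35 0; 0 0 0 -35 0; 0 0 0 -25 0; 0 0 0 -9 0' | grep -v rot
python3 -m jog '0 0 0 0 0; 0 0 0 0 0; 0 16 1 0 0; 0 16 1 0 0; 0 0 0 0 0' | grep -v rot
python3 - <<'E'
from h import *
st(); c=cap('top');print([tray(c,k,.062,(125,190,120,60)) for k in ('grn',)])
E
```

```text
time_s: 31.1
tcp_pos: [0.3926, 0.3735, 0.0895]
wrist_force: [-0.3, 0.3, -1.1]
gripper_width: 0.186
gripper_force: 30.0
time_s: 31.72
tcp_pos: [0.4265, 0.3774, 0.0908]
wrist_force: [0.2, -0.4, -1.7]
gripper_width: 0.18
gripper_force: 30.0
[426.5 377.4  90.8] blade yaw 3.59 [ 0.2 -0.4 -1.7] t 31.725
[(array([592.7, 379.7]), np.float64(4.8), [49.5, 78.8])]
```

```bash
python3 -m jog '0 16 1 0 0; 0 16 1 0 0; 0 16 1 0 0; 0 13 0.8 0 0; 0 0 0 0 0' | grep -v rot
python3 -m jog '0 0 0 4 0; 0 0 0 6 0; 0 0 0 8 0; 0 0 0 10 0; 0 0 0 0 0' | grep -v rot
python3 -m jog '0 0 0 12 0; 0 0 0 24 0; 0 0 0 30 0; 0 0 0 30 0; 0 0 0 24 0' | grep -v rot
python3 - <<'E'
from h import *
st(); s=r.sense(); print(s['moment']); c=cap('top');dump(c,'t8.npy');print(tray(c,'grn',s['tcp_pos'][2]-.032,(80,150,180,130)))
print(tray(c,'red',.037,(400,170,90,110)),tray(c,'yel',.037,(330,170,100,110)))
c=cap('side');save(c,'s5.png',(160,200,240,160),3.3)
E
```

```text
time_s: 32.4
tcp_pos: [0.4867, 0.3808, 0.0902]
wrist_force: [-0.2, -0.3, -2.0]
gripper_width: 0.181
gripper_force: 30.0
time_s: 33.02
tcp_pos: [0.4862, 0.3816, 0.1201]
wrist_force: [0.5, -0.6, -4.0]
gripper_width: 0.181
gripper_force: 30.0
time_s: 33.65
tcp_pos: [0.4858, 0.3809, 0.2405]
wrist_force: [0.5, 0.4, -4.0]
gripper_width: 0.181
gripper_force: 30.0
[485.8 380.9 240.5] blade yaw 3.68 [ 0.5  0.4 -4. ] t 33.65
[-0.01673558  0.13293155  0.04022522]
(array([593. , 387.9]), np.float64(0.8), [68.1, 79.5])
(array([ 596.4, -332.2]), np.float64(4.0), [66.4, 78.8]) (array([ 611.5, -205.2]), np.float64(5.0), [66.0, 78.1])
```

View pics/s5.png

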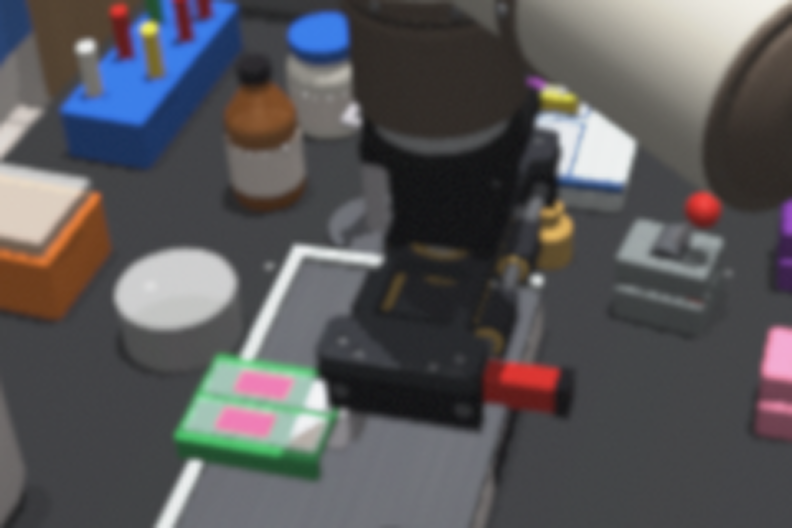

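Green is level on the blade. I'll carry it to bay 1.

```bash
python3 -m jog '0 0 0 6 0; 0 0 -10 0 0; 0 0 -18 0 0; 0 0 -26 0 0; 0 0 -34 0 0' | grep -v rot
python3 -m jog '0 1 -40 0 0; 0 1 -40 0 0; 0 1 -40 0 0; 0 1 -40 0 0; 0 2 -40 0 0' | grep -v rot
python3 -m jog '0 2 -40 0 0; 0 2 -40 0 0; 0 2 -40 0 0.3; 0 2 -36 0 0.3; 0 1 -28 0 0.3' | grep -v rot
python3 -m jog '0 1 -22 0 0.2; 0 1 -13 0 0; 0 0 -7 0 0; 0 0 0 0 0; 0 0 0 0 0' |grep -v rot
python3 -m jog '0 0 0 -20 0; 0 0 0 -30 0; 0 0 0 -30 0; 0 0 0 -30 0; 0 0 0 -20 0' |grep -v rot
python3 -m jog '0 0 0 -3 0; 0 0 0 0 0; 0 0 0 0 0' |grep -v rot
python3 - <<'E'
from h import *
st(); s=r.sense(); c=cap('top');dump(c,'t9.npy')
print(tray(c,'grn',s['tcp_pos'][2]-.032,(300,160,150,130)),tray(c,'red',.037,(400,170,90,110)),tray(c,'yel',.037,(330,170,100,110)))
E
```

```text
time_s: 34.38
tcp_pos: [0.4854, 0.2906, 0.2442]
wrist_force: [1.0, -0.5, -3.4]
gripper_width: 0.18
gripper_force: 30.0
time_s: 35.0
tcp_pos: [0.4907, 0.0899, 0.2447]
wrist_force: [-0.3, 0.1, -3.4]
gripper_width: 0.181
gripper_force: 30.0
time_s: 35.62
tcp_pos: [0.4991, -0.0939, 0.2446]
wrist_force: [0.4, 0.1, -2.9]
gripper_width: 0.18
gripper_force: 30.0
time_s: 36.25
tcp_pos: [0.5027, -0.1326, 0.2445]
wrist_force: [0.4, -0.8, -4.1]
gripper_width: 0.175
gripper_force: 30.0
time_s: 36.88
tcp_pos: [0.5024, -0.1324, 0.1132]
wrist_force: [0.5, -0.8, -3.4]
gripper_width: 0.184
gripper_force: 30.0
time_s: 37.25
tcp_pos: [0.5037, -0.133, 0.1127]
wrist_force: [-0.7, 0.3, -3.7]
gripper_width: 0.181
gripper_force: 30.0
[ 503.7 -133.   112.7] blade yaw 4.82 [-0.7  0.3 -3.7] t 37.25
(array([606.5, -91.5]), np.float64(3.9), [5.8, 77.3]) (array([ 596.5, -332.2]), np.float64(4.0), [66.4, 79.0]) (array([ 611.1, -205. ]), np.float64(5.0), [65.5, 78.8])
```

```bash
python3 -m jog '0 0 0 -12 0; 0 0 0 -14 0; 0 0 0 -10 0; 0 0 0 -6 0; 0 0 0 -4 0' | grep -v rot
python3 -m jog '0 0 0 0 0; 0 0 0 0 0; 0 -5 -0.4 0 0; 0 -10 -0.8 0 0; 0 -15 -1.2 0 0' | grep -v rot
python3 -m jog '0 -20 -1.6 0 0; 0 -20 -1.6 0 0; 0 -20 -1.6 0 0; 0 -10 -0.8 0 0; 0 0 0 0 0' | grep -v rot
python3 - <<'E'
from h import *
st(); c=cap('top');dump(c,'t10.npy')
print(tray(c,'red',.037,(400,170,90,110)),tray(c,'yel',.037,(330,170,100,110)),tray(c,'grn',.037,(300,170,150,110)))
save(c,'t10.png',(260,160,240,160),3.3)
E
```

```text
time_s: 37.92
tcp_pos: [0.5032, -0.1332, 0.0653]
wrist_force: [-0.1, 0.6, -1.5]
gripper_width: 0.182
gripper_force: 30.0
time_s: 38.55
tcp_pos: [0.4718, -0.1356, 0.0656]
wrist_force: [0.2, -0.6, -2.2]
gripper_width: 0.182
gripper_force: 30.0
time_s: 39.17
tcp_pos: [0.4021, -0.1412, 0.0658]
wrist_force: [0.1, 0.1, -2.0]
gripper_width: 0.181
gripper_force: 30.0
[ 402.1 -141.2   65.8] blade yaw 4.78 [ 0.1  0.1 -2. ] t 39.175
(array([ 596.4, -332.2]), np.float64(4.0), [66.4, 78.8]) (array([ 611.4, -204.9]), np.float64(5.0), [65.5, 78.1]) (array([605.9, -92. ]), np.float64(4.8), [5.5, 76.5])
```

View pics/t10.png

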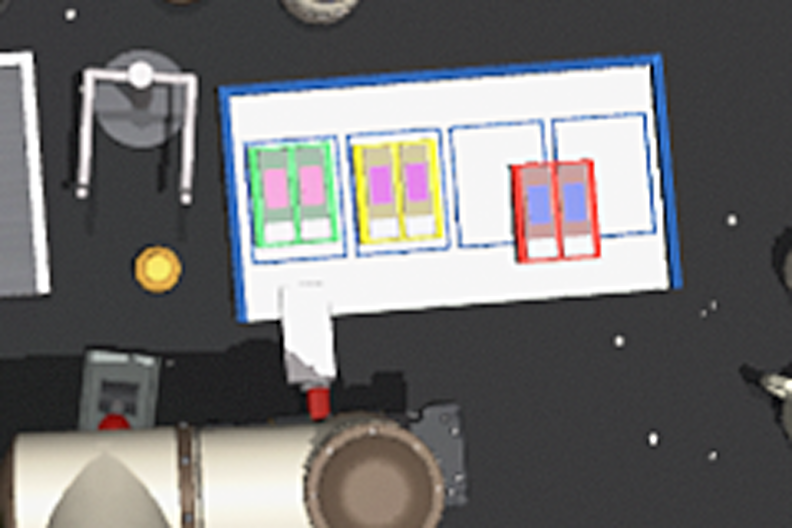

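All three trays stand flat on the plate: green (293,193), yellow (398,190), and red (557,212), with red wholly inside the kerbs. I'll hang the spatula next, by reversing the pick pose.

```bash
python3 -m jog '0 0 0 30 0; 0 0 0 45 0; 0 0 0 45 0; 0 0 0 45 0; 0 0 0 31 0' | grep -v rot
python3 -m jog '0 24 14 0 8; 0 24 14 0 8; 0 24 14 0 8; 0 24 14 0 8; 0 24 14 0 8' | grep -v rot
python3 -m jog '0 24 14 0 8; 0 24 14 0 8; 0 24 14 0 8; 0 24 14 0 8; 0 20 14 0 8' | grep -v rot
python3 -m jog '0 0 0 0 0; 0 0 0 0 0; 0 0 0 0 0' | grep -v rot
python3 - <<'E'
from h import *
st()
E
```

```text
time_s: 39.85
tcp_pos: [0.4039, -0.1411, 0.264]
wrist_force: [-0.3, -0.2, -3.8]
gripper_width: 0.184
gripper_force: 30.0
time_s: 40.48
tcp_pos: [0.5241, -0.0704, 0.2613]
wrist_force: [0.8, 0.7, -2.4]
gripper_width: 0.181
gripper_force: 30.0
time_s: 41.1
tcp_pos: [0.6401, -0.0004, 0.2607]
wrist_force: [-0.4, -0.2, -2.3]
gripper_width: 0.176
gripper_force: 30.0
time_s: 41.48
tcp_pos: [0.6383, -0.0015, 0.2617]
wrist_force: [-0.7, -0.3, -2.8]
gripper_width: 0.179
gripper_force: 30.0
[638.3  -1.5 261.7] blade yaw 84.74 [-0.7 -0.3 -2.8] t 41.475
```

```bash
python3 -m jog '0 4 4 0 1; 0 0 0 -30 0; 0 0 0 -30 0; 0 0 0 -25 0; 0 0 0 -15 0' | grep -v rot
python3 -m jog '0 0 0 -10 0; 0 0 0 -3 0; 0 0 0 -2 0; 0 0 0 0 0; 0 0 0 0 0' | grep -v rot
python3 -m jog '0 0 0 -1.5 0; 0 0 0 0 0' | grep -v rot
python3 - <<'E'
from h import *
st()
E
```

```text
time_s: 42.1
tcp_pos: [0.6423, 0.0028, 0.1603]
wrist_force: [0.2, -0.0, -1.6]
gripper_width: 0.181
gripper_force: 30.0
time_s: 42.72
tcp_pos: [0.643, 0.0029, 0.1471]
wrist_force: [-0.1, 0.4, -1.9]
gripper_width: 0.18
gripper_force: 30.0
time_s: 42.98
tcp_pos: [0.6429, 0.0029, 0.1452]
wrist_force: [0.5, 0.5, -1.6]
gripper_width: 0.179
gripper_force: 30.0
[642.9   2.9 145.2] blade yaw 85.79 [ 0.5  0.5 -1.6] t 42.975
```

Now I'll open to 0.345, rise straight up, and look.

```bash
python3 -m jog '0 0 0 -0.7 0; 0 0 0 0 0; 0.345 0 0 0 0; 0.345 0 0 0 0; 0.345 0 0 0 0' | grep -v rot
python3 -m jog '0.345 0 0 10 0; 0.345 0 0 20 0; 0.345 0 0 30 0; 0.345 0 0 40 0; 0.345 -30 0 0 0' | grep -v rot
python3 -m jog '0.345 -60 0 0 0; 0.345 -60 0 0 0; 0 -60 0 0 0; 0 0 0 0 0' | grep -v rot
python3 - <<'E'
from h import *
st()
c=cap('top'); d=cap('side'); dump(d,'s6.npy');dump(c,'t11.npy')
a=cv2.resize(d['pixels'][195:325,200:380,::-1],None,fx=3,fy=3,interpolation=2); b=cv2.resize(c['pixels'][160:290,230:410,::-1],None,fx=3,fy=3,interpolation=2)
cv2.imwrite('pics/j2.png',cv2.resize(np.vstack([a,b]),None,fx=.76,fy=.76))
E
```

```text
time_s: 43.6
tcp_pos: [0.6428, 0.0029, 0.1443]
wrist_force: [-0.6, -0.9, 0.3]
gripper_width: 0.338
gripper_force: 0.0
time_s: 44.22
tcp_pos: [0.6157, 0.0031, 0.2487]
wrist_force: [-0.8, 0.7, -0.1]
gripper_width: 0.346
gripper_force: 0.0
time_s: 44.72
tcp_pos: [0.4289, 0.0022, 0.2453]
wrist_force: [-0.1, 0.3, 0.4]
gripper_width: 0.204
gripper_force: 0.0
[428.9   2.2 245.3] blade yaw 85.85 [-0.1  0.3  0.4] t 44.725
```

View pics/j2.png

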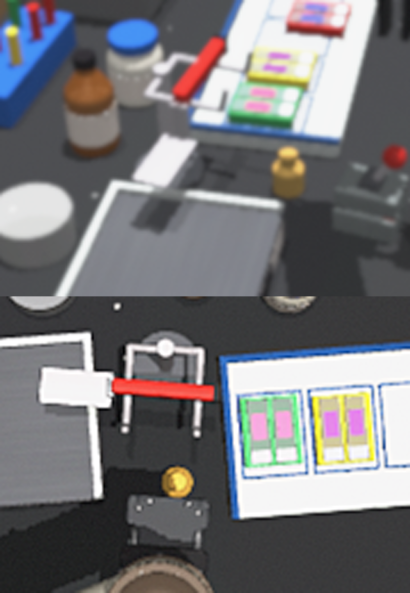

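The spatula lies level across both hooks: the handle runs (110,385)–(213,393) in the lower half. Now the grey box's lever. I'll go down behind its ball and push towards +x.

```bash
python3 -m jog '0 -24 11 0 0; 0 -23 11 0 0; 0 0 0 -20 0; 0 0 0 -20 0; 0 0 0 0 0' | grep -v rot
python3 - <<'E'
from h import *
st()
E
python3 -m jog '0 0 0 -30 0; 0 0 0 -30 0; 0 0 0 -30 0; 0 0 0 -18 0; 0 0 0 0 0' | grep -v rot
python3 -m jog '0 10 -1 0 0; 0 10 -1 0 0; 0 10 -1 0 0; 0 10 -1 0 0; 0 0 0 0 0' | grep -v rot
python3 - <<'E'
from h import *
st()
c=cap('side');dump(c,'s7.npy'); save(c,'s7.png',(300,220,140,100),4)
E
```

```text
time_s: 45.45
tcp_pos: [0.3863, 0.0249, 0.2036]
wrist_force: [-0.1, 0.1, 0.4]
gripper_width: 0.002
gripper_force: 0.0
[386.3  24.9 203.6] blade yaw 85.76 [-0.1  0.1  0.4] t 45.45
time_s: 46.08
tcp_pos: [0.3865, 0.025, 0.096]
wrist_force: [0.1, 0.3, 0.3]
gripper_width: 0.007
gripper_force: 0.0
time_s: 46.7
tcp_pos: [0.4273, 0.0211, 0.0965]
wrist_force: [0.2, -0.1, 0.6]
gripper_width: 0.006
gripper_force: 0.0
[427.3  21.1  96.5] blade yaw 85.76 [ 0.2 -0.1  0.6] t 46.7
```

View pics/s7.png

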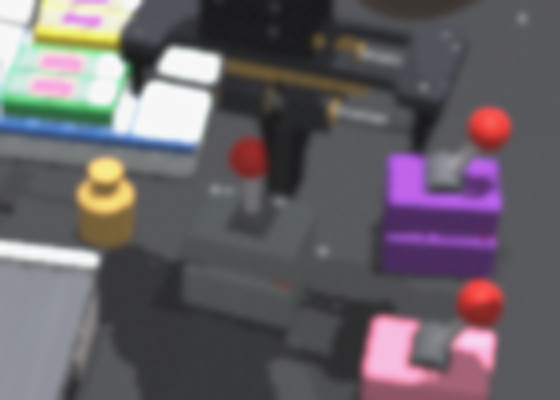

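The lever, with its ball at crop (250,158), is now upright. I'll push on another ~26 mm, then retreat.

```bash
python3 -m jog '0 8 -0.9 0 0; 0 8 -0.9 0 0; 0 8 -0.9 0 0; 0 3 0 0 0; 0 0 0 0 0' | grep -v rot
python3 -m jog '0 0 0 0 0; 0 -20 2 0 0; 0 -30 3 0 0; 0 0 0 40 0; 0 0 -50 40 0' | grep -v rot
python3 -m jog '0 0 -60 30 0; 0 0 -60 0 0; 0 0 -60 0 0; 0 0 -50 0 0; 0 0 0 0 0' | grep -v rot
python3 - <<'E'
from h import *
st()
c=cap('side');dump(c,'s8.npy'); d=cap('top');dump(d,'t12.npy')
P=np.array
hsv=cv2.cvtColor(c['pixels'],cv2.COLOR_RGB2HSV)
print('ball off expected px',proj(c,[.471,.0140,.096]),proj(c,[.4225,.0195,.096]))
m=(HUE['red'](hsv[...,0])&(hsv[...,1]>150)&(hsv[...,2]>90)).astype(np.uint8)
n,l,sts,ce=cv2.connectedComponentsWithStats(m); print([(ce[i].round(),sts[i,4]) for i in range(1,n) if sts[i,4]>25])
print(tray(d,'red',.037,(400,170,90,110)),tray(d,'yel',.037,(330,170,100,110)))
cv2.imwrite('pics/j3.png',cv2.resize(np.hstack([c['pixels'][200:360,230:420,::-1],d['pixels'][160:320,210:500,::-1]]),None,fx=1.66,fy=1.66,interpolation=2))
E
```

```text
time_s: 47.38
tcp_pos: [0.4494, 0.0177, 0.0956]
wrist_force: [-9.8, 3.6, 7.0]
gripper_width: 0.006
gripper_force: 5.1
time_s: 48.0
tcp_pos: [0.4044, -0.0244, 0.1771]
wrist_force: [0.8, 0.1, -0.6]
gripper_width: 0.007
gripper_force: 0.0
time_s: 48.62
tcp_pos: [0.4032, -0.2547, 0.2032]
wrist_force: [0.6, -0.7, -1.1]
gripper_width: 0.006
gripper_force: 0.0
[ 403.2 -254.7  203.2] blade yaw 85.48 [ 0.6 -0.7 -1.1] t 48.625
ball off expected px [352.99622065 259.2139715 ] [372.17909152 263.79373904]
[(array([220., 195.]), np.int32(49)), (array([215., 201.]), np.int32(33)), (array([196., 207.]), np.int32(56)), (array([337., 207.]), np.int32(53)), (array([287., 225.]), np.int32(228)), (array([422., 252.]), np.int32(72)), (array([354., 259.]), np.int32(84)), (array([420., 295.]), np.int32(106))]
(array([ 596.4, -332.2]), np.float64(4.0), [66.4, 78.8]) (array([ 611.4, -204.9]), np.float64(5.0), [65.5, 78.1])
```

View pics/j3.png

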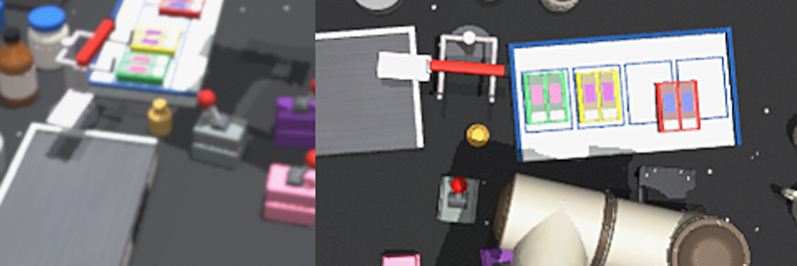

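The ball, at side pixel (354,259), matches the predicted off position. The spatula is on its hooks and the three trays are on the plate, so I'm handing in.

```bash
python3 -c "
from station import r
print(r.finish_job())"
```

```text
the job is handed in; nothing more can be done
None
```

I handed the job in at about 49 s, with no verdict returned: the red, yellow and green trays (no blue one was present) are flat on the cooling plate, though red was knocked about 5 cm after I set it down and stands off its bay but within the limits; the heater lever is off and the spatula hangs level across both hooks.

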